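# Three optics back onto their own stages

## Task

The last group left the three optics on the wrong stages: put the grating on the rotation stage, the lens on the translation stage and the camera on the lab jack, each upright and in the middle of its platform to within about a centimetre, whichever way it faces (I will align and clamp them afterwards). All three stages are taken, so park one optic on the empty base plate meanwhile if you like. Lower each optic onto its support instead of dropping it, tip none over, and leave the post holder, the ball driver and the clamping fork where they are.

Things in the scene. Friction and masses are not known exactly. Their poses are not given: they have to be found in the camera images.
- grating: Grating, loose, 0.25 kg: black upright square mount, 52 mm wide (y), 18 thick (x), 22 to 74 mm above the underside; silvery ruled face on -x, two adjuster knobs reaching 27 mm to +x; aluminium foot 60 (x) by 48 (y), 10 thick. Grip across the 52 mm width (along y), 55 mm up. Origin: centre of the foot's underside, z up. Starts on the translation stage.
- lens: Lens, loose, 0.22 kg: upright round black cell with glass, 50 mm across, 14 thick, axis along x, centre 52 mm and top 77 mm above the underside; steel pillar 24 thick, round steel foot 56 across, 10 thick. Grip across the 14 mm thickness (along x), 60 mm up. Origin: centre of the foot's underside, z up. Starts on the lab jack.
- camera: Camera, loose, 0.26 kg: grey box, 42 mm wide (y), from -22 to 30 mm in x, 28 to 68 mm above the underside; round dark snout reaching 44 mm to -x; black foot 64 (x) by 52 (y), 8 thick. Grip across the 42 mm width (along y), 50 mm up. Origin: centre of the foot's underside, z up. Starts on the rotation stage.
- rotation_stage: Rotation stage, fixed, locked: round grey turntable 90 mm across with graduations round its side, on a square black base of 96 mm. Flat top 30 mm above the underside. Origin: centre of the underside, below the turntable's middle; z up. The grating belongs here.
- translation_stage: Translation stage, fixed, locked: square aluminium carriage 84 by 84 mm on a black base, micrometer along its +y side reaching 74 mm to +x at y = 50 mm, lower than the top. Flat top 45 mm above the underside. Origin: centre of the underside, below the carriage's middle; z up. The lens belongs here.
- lab_jack: Lab jack, fixed, locked: two square steel plates 100 by 100 mm, crossed scissor arms between them, black knob on the -x side. Flat top 70 mm above the underside. Origin: centre of the underside, below the top plate's middle; z up. The camera belongs here.
- base_plate: Empty base plate, fixed: bare flat aluminium plate 95 by 95 mm, 10 mm thick, with small holes and two slots; a free spot to park an optic. Origin: centre of the underside, z up; flat top 10 mm above it. Nothing has to be on it at the end.
- post_holder: Post holder, loose bystander: black upright tube 25 mm thick, 58 mm tall, on a steel foot 31 mm across, small brass thumbscrew reaching 26 mm to +x near the top. Origin: centre of the underside. Stays where it is.
- ball_driver: Ball driver, loose bystander, lying along its x: black handle 85 mm long, 20 wide, to -x, thin steel shaft to +x; 18 mm high, 177 mm long. Origin: on the underside where handle and shaft meet. Stays where it is.
- clamping_fork: Clamping fork, loose bystander: flat steel fork 68 mm long (x), 34 wide (y), 8 thick, two prongs to +x, a screw head at the other end, 14 mm high. Origin: middle of the underside. Stays where it is.
Not all that is in view belongs to the job. What is shaped like the grating but yellow is not meant. Leave any pink look-alike of the lens alone.

How it is judged:
By the outcome, as a careful person would: the job done as asked, in the order asked, and still so for the second after the job is handed in, with the robot touching nothing.
It also fails if it takes over 112 s, if anything falls off the work surface, if the arm or the gripper's body presses on something with over 40 N, if the wrist force passes 120 N, or if a joint passes its speed limit or range.

## Robot

A 6-joint arm with a two-finger parallel gripper is mounted at the origin on the work surface. World frame = base frame: x ahead of the robot, y to its left, z up, the work surface at z = 0. Lengths are in mm, angles in rad, forces in N, time in s.
With the tool pointing down it reaches from about 300 to 850 mm from the base axis. Payload 5.4 kg.
Tool frame: the origin (TCP) lies midway between the tips of the shut fingers; the grasp point (between the pads) lies 19 mm behind it; x points along the fingers, y is the direction in which the jaws open and shut, and the axes are right-handed (so a half turn about x gives the same grasp; the last joint's range is limited). The gripper opens to 85 mm and grips with 20 to 120 N. Pads are 22 mm wide; open, the fingers measure 114 mm over their backs; the gripper's body (76 mm by 85 mm) begins 54 mm behind the grasp point. The pads swing forward as they close: fully open they stand 13 mm farther back than shut.
Start: joints at [1.003, 0.158, 1.597, -0, 1.386, -0.21], TCP at [201.382, 538.564, 231.299] pointing down, gripper open.
Joint ranges: [-2.91, 2.91], [-0.94, 2.29], [0.18, 2.7], [-1.29, 4.43], [0.17, 2.64], [-3, 3]. Speed limits (rad/s): [2.57, 2.57, 3.14, 3.14, 3.14, 3.14].

## Interface

Orientations are given as a unit quaternion [x, y, z, w].
In Python, from bench import get_state, camera, camera_info, job_done gives the robot as it stands. The module is installed in compiled form; this text tells all that it offers.
- The arm moves only by the tool send_rows, never from a script. Its argument "plan" is text: rows parted by semicolons, each of 5 numbers parted by spaces: the opening, from -1 (shut) to 1 (fully open), then the shift along the tool's x, y, z in m, then the turn about the tool's x in degrees. In form: grip dx dy dz yaw; .... A call has 1 to 8 rows; each row shifts and turns the commanded pose from where the row before left it, along the tool's axes as they then stand; what a row does not reach is not made up. A row lasts 1/12 s, in which the tool goes at most 41.7 mm and 7.16 degrees, less where a joint would pass 70% of its speed; a pose out of reach is approached as far as the arm can. A call with a gripper value outside its range is refused whole. The fingers move at their own pace and stop on an object; "grip_force" is the grip in N (left out, the last holds). Time passes only in rows, so rows that do not move let the fingers close. It gives the time, the measured TCP pose, the force and the opening at its end, in the units of the state.
- get_state(): the state, without advancing time (a new reading comes with each control period).
- camera(name): name is "scene" or "top"; returns (picture, depth): 480x640x3 uint8, blue, green, red; 480x640 float32, mm along the optical axis (not along the pixel's ray), 0 where there is no reading.
- camera_info(name): a dict with "camera_matrix" (3x3 intrinsics, pixels), "origin" and "orientation" of the camera in the world. Camera axes: x right, y down, z forward; pixel columns grow to the right and rows downward; lengths in mm; the calibration is good to about 2 mm. A picture is of the moment at which its call begins. camera_info takes no time and is no camera call.
- job_done(): hands the job in, once; it reports no verdict.
The state is a dict: "time": time; "joints": joint angles; "joint_velocities": joint speeds; "tau": joint torques, N m; "ee_pos": TCP position; "eef_rot": TCP orientation; "contact_force": force on the tool from outside, world axes, zero at the start; "torque": the same for the moment, N m; "finger_gap": opening from 0.0 (shut) to 1.0 (fully open).
Only numpy, scipy, OpenCV 4.12 (cv2) and the standard library are available. Lean on these libraries where they do the work, as an engineer would, in place of code of your own. Each camera call takes 0.05 s, during which the arm holds its last target. There are 200 camera calls.

## Working session

There is one attempt and no reset: what is moved stays moved. The work goes in short steps, Python scripts to look and compute and a tool call to move; the robot and the scene stay as the last step left them, time stands still between calls to the robot, and variables do not carry over. Pictures are saved under pics/ and viewed, about 12 in all and at most 16, crops included, and the job is handed in when it is done.

Besides the shell and the picture viewer there is one more tool, called after "Request:" as name(argument=value, ...) on one line, values as JSON. send_rows: Moves the arm, as the interface text tells. Its arguments: {"type":"object","properties":{"plan":{"type":"string"},"grip_force":{"type":"number"}},"required":["plan"]}

```bash
mkdir -p pics
cat > h.py <<'E'
import numpy as np,cv2
from scipy.spatial.transform import Rotation as R
from bench import get_state,camera,camera_info,job_done
def cloud(name):
    im,d=camera(name); i=camera_info(name); K=np.array(i["camera_matrix"])
    v,u=np.mgrid[:480,:640]
    p=np.stack([(u-K[0,2])/K[0,0]*d,(v-K[1,2])/K[1,1]*d,d],-1).astype(float)
    q=np.array(i["orientation"]); M=R.from_quat(q).as_matrix() if q.shape==(4,) else q
    w=p@M.T+np.array(i["origin"]); w[d==0]=np.nan
    return im,w
E
python3 - <<'E'
from h import *
s=get_state();print(s)
for n in("scene","top"):
    print(camera_info(n))
    im,w=cloud(n); cv2.imwrite(f"pics/{n}0.png",im); np.save(f"{n}0.npy",w)
E
```

```text
{'time': 0.0, 'joints': array([ 1.00287156e+00,  1.59048364e-01,  1.59826762e+00, -1.41307376e-05,
        1.38624098e+00, -2.10116987e-01]), 'joint_velocities': array([-0.00071473, -0.0006896 ,  0.0003407 ,  0.00011843,  0.00183578,
        0.00136919]), 'tau': array([-1.26901457e-03, -3.96024048e+01, -3.31415212e+01, -4.74124481e-04,
        8.88806971e-03, -5.19339238e-06]), 'ee_pos': array([201.06523474, 538.02996986, 230.29958994]), 'eef_rot': array([ 0.12518498,  0.69607958, -0.1264739 ,  0.69556185]), 'contact_force': array([ 0.22252654, -0.45932556, -0.23268349]), 'torque': array([0.00330676, 0.01662286, 0.02013761]), 'finger_gap': 0.9981875473605784}
{'camera_matrix': array([[605.00134393,   0.        , 311.17564845],
       [  0.        , 605.00134393, 233.1051275 ],
       [  0.        ,   0.        ,   1.        ]]), 'origin': array([1140.0206463 ,  141.01622644, 1130.22070841]), 'orientation': array([ 0.53374548,  0.79242081, -0.24588894, -0.16347371])}
{'camera_matrix': array([[561.71517125,   0.        , 321.40218548],
       [  0.        , 561.71517125, 238.29323612],
       [  0.        ,   0.        ,   1.        ]]), 'origin': array([ 364.50812289, -126.95911327, 1398.63290407]), 'orientation': array([ 0.70678158, -0.70580162,  0.02647337, -0.04003803])}
```

View pics/scene0.png

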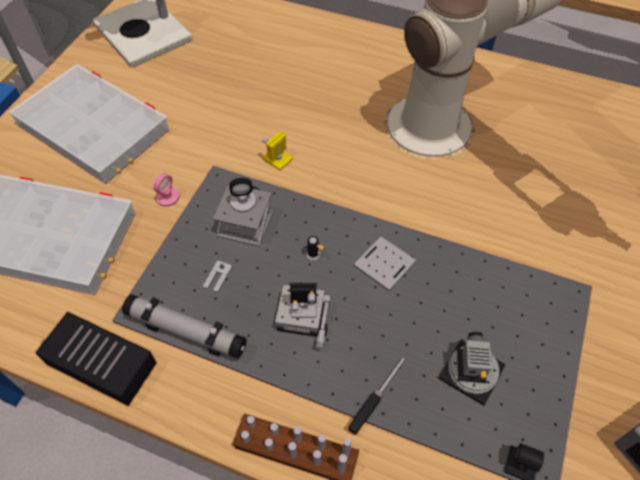

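View pics/top0.png

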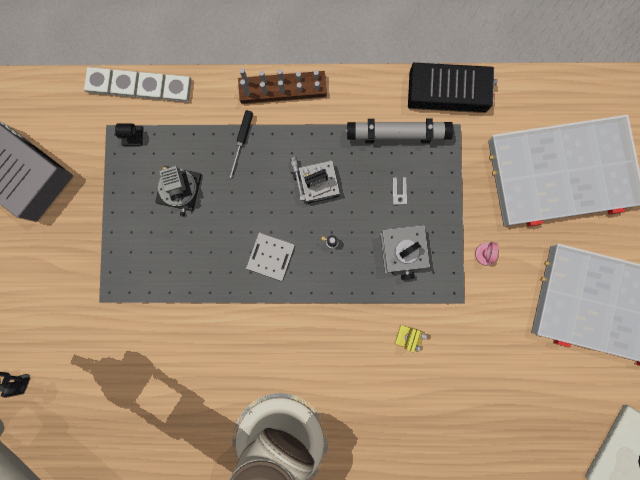

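The scene view shows the camera on the rotation stage (473,365), the grating on the translation stage (303,305), the lens on the jack (243,205) and the base plate at (385,262). In the top view they are at (178,187), (318,182), (405,250) and (270,257). The yellow and pink look-alikes are off the board.

Run:
```python
from h import *
W={n:np.load(n+"0.npy") for n in("scene","top")}
w=W["top"]
print("board z",[np.nanmedian(w[y-3:y+4,x-3:x+4,2]).round(1) for x,y in((230,200),(130,270),(440,290),(360,280))],"table",np.nanmedian(w[320:330,200:210,2]))
pix={"rot":(178,187),"trans":(318,182),"jack":(405,250),"base":(270,257),"post":(332,241)}
for k,(x,y) in pix.items():
    c=np.nanmedian(w[y-6:y+7,x-6:x+7].reshape(-1,3),0); print(k,"centre",c.round(0))
    for n in W:
        P=W[n].reshape(-1,3);P=P[np.isfinite(P[:,2])]
        P=P[np.hypot(*(P[:,:2]-c[:2]).T)<85]
        h,e=np.histogram(P[:,2],np.arange(-4,180,4)); print(n,[(int(a),int(b)) for a,b in zip(e,h) if b>5])
im=[cv2.imread(f"pics/{n}0.png") for n in("top","scene")]
def crop(i,x,y,r=32): return cv2.resize(im[i][y-r:y+r,x-r:x+r],(260,260),interpolation=cv2.INTER_CUBIC)
a=np.vstack([np.hstack([crop(0,*pix[k]) for k in("rot","trans","jack")]),np.hstack([crop(1,x,y,40) for x,y in((473,365),(303,305),(243,208))])])
cv2.imwrite("pics/crop0.png",a)
```

```text
board z [np.float64(13.0), np.float64(12.2), np.float64(12.0), np.float64(12.9)] table -0.4457828951127567
rot centre [608. 235. 106.]
scene [(4, 109), (8, 1399), (12, 1286), (16, 139), (20, 287), (24, 204), (28, 74), (32, 102), (36, 148), (40, 388), (44, 141), (48, 216), (52, 40), (72, 26), (76, 33), (80, 19), (84, 32), (88, 47), (92, 61), (96, 63), (100, 88), (104, 172), (108, 439), (112, 94)]
top [(0, 9), (4, 134), (8, 777), (12, 883), (16, 239), (20, 148), (24, 158), (28, 42), (32, 48), (36, 90), (40, 163), (44, 128), (48, 85), (52, 27), (72, 7), (76, 11), (80, 10), (84, 11), (88, 20), (92, 26), (96, 52), (100, 45), (104, 120), (108, 219), (112, 103), (116, 7)]
trans centre [619. -94. 105.]
scene [(4, 149), (8, 1288), (12, 892), (16, 74), (20, 46), (24, 59), (28, 52), (32, 26), (36, 81), (40, 155), (44, 91), (48, 66), (52, 396), (56, 429), (60, 74), (64, 157), (68, 55), (72, 11), (76, 22), (80, 26), (84, 34), (88, 43), (92, 34), (96, 18), (100, 26), (104, 12), (108, 22), (112, 22), (116, 30), (120, 35), (124, 92), (128, 176), (132, 38)]
top [(4, 176), (8, 808), (12, 923), (16, 23
[... 830 characters left out ...]
22), (60, 28), (64, 11), (72, 21), (76, 303), (80, 743), (84, 289), (88, 147), (92, 132), (96, 14), (108, 6), (112, 13), (140, 9), (144, 13), (148, 22), (152, 33), (156, 45), (160, 15)]
base centre [448.  26.  22.]
scene [(4, 153), (8, 1247), (12, 987), (16, 555), (20, 1008), (24, 192), (28, 6)]
top [(4, 134), (8, 868), (12, 971), (16, 534), (20, 779), (24, 363), (28, 25)]
post centre [ 484. -126.   65.]
scene [(4, 276), (8, 1948), (12, 1317), (16, 105), (20, 13), (24, 10), (28, 9), (32, 11), (36, 16), (40, 8), (44, 9), (48, 15), (52, 12), (56, 18), (60, 25), (64, 49), (68, 48), (72, 8)]
top [(0, 8), (4, 276), (8, 1426), (12, 1507), (16, 334), (20, 19), (60, 7), (64, 27), (68, 48), (72, 20)]
```

View pics/crop0.png

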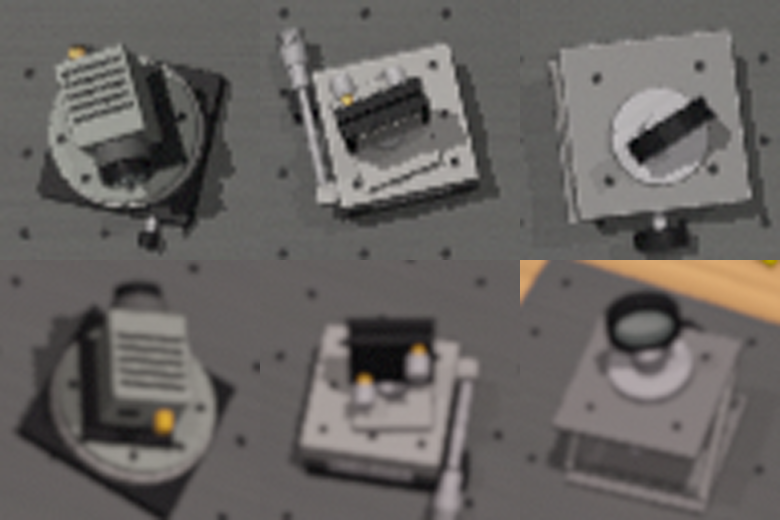

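The crops show the optics sitting off-centre and rotated: camera snout toward -x, grating knobs toward +x, and the lens cell oblique. Next I fit their footprints.

```bash
cat >> h.py <<'E'
from scipy.spatial import cKDTree
from scipy.optimize import minimize
def band(W,c,r,z0,z1):
    P=W.reshape(-1,3);P=P[np.isfinite(P[:,2])]
    P=P[(np.hypot(*(P[:,:2]-np.array(c)).T)<r)&(P[:,2]>z0)&(P[:,2]<z1)]
    t=cKDTree(P[:,:2]); n=np.array([len(a) for a in t.query_ball_point(P[:,:2],6)])
    return P[n>=4,:2]
def rect(P):
    best=None
    for a in np.radians(np.arange(0,90,1)):
        u=np.array([np.cos(a),np.sin(a)]);v=np.array([-u[1],u[0]])
        A=np.percentile(P@u,[1,99]);B=np.percentile(P@v,[1,99]);s=np.ptp(A)*np.ptp(B)
        if best is None or s<best[0]: best=(s,A.mean()*u+B.mean()*v,np.degrees(a),np.ptp(A),np.ptp(B))
    return "c",best[1].round(1),"ang",round(best[2]),"size",round(best[3]),round(best[4])
def circ(P,r):
    # max-inside disc: centre minimising outside distance + symmetric convex hull fit
    H=cv2.convexHull(P.astype(np.float32))[:,0]
    f=lambda x:np.sum(np.abs(np.hypot(*(H-x[:2]).T)-x[2]))
    x=minimize(f,[*H.mean(0),r],method="Nelder-Mead").x
    return "circ",x.round(1)
E
python3 - <<'E'
from h import *
for n in("scene","top"):
    W=np.load(n+"0.npy");print(n)
    rc=(605,235);tc=(618,-97);jc=(460,-300)
    print(" rot",circ(band(W,rc,75,37,46),45))
    print(" rotbase all>18",rect(band(W,rc,75,18,50)))
    print(" camtop",rect(band(W,rc,70,103,118)))
    print(" camfoot",rect(band(W,rc,70,47,54)))
    print(" trans",rect(band(W,tc,60,52,62)))
    print(" gtop",rect(band(W,tc,60,122,138)))
    print(" gfoot",rect(band(W,tc,60,63,72)))
    print(" jack",rect(band(W,jc,75,76,86)))
    print(" lfoot",circ(band(W,jc,50,88,97),28))
    print(" ltop",rect(band(W,jc,60,138,165)))
    print(" base",rect(band(W,(448,26),75,19,30)))
    print(" post",circ(band(W,(485,-127),30,60,78),12),rect(band(W,(485,-127),40,60,78)))
E
```

```text
scene
 rot ('circ', array([621.7, 258.7,  45. ]))
 rotbase all>18 ('c', array([621.9, 258.2]), 'ang', 79, 'size', 93, 94)
 camtop ('c', array([620.3, 251.4]), 'ang', 16, 'size', 66, 41)
 camfoot ('c', array([636.8, 243. ]), 'ang', 54, 'size', 75, 41)
 trans ('c', array([632.9, -92.9]), 'ang', 14, 'size', 82, 83)
 gtop ('c', array([635.5, -85.3]), 'ang', 17, 'size', 36, 49)
 gfoot ('c', array([643.5, -81. ]), 'ang', 23, 'size', 28, 45)
 jack ('c', array([ 467.2, -297.6]), 'ang', 6, 'size', 100, 99)
 lfoot ('circ', array([ 459.8, -298.4,   27.4]))
 ltop ('c', array([ 459. , -299.5]), 'ang', 31, 'size', 18, 48)
 base ('c', array([450.9,  27. ]), 'ang', 71, 'size', 93, 94)
 post ('circ', array([ 487.8, -117.3,   16.9])) ('c', array([ 490.3, -120. ]), 'ang', 52, 'size', 37, 23)
top
 rot ('circ', array([620.3, 257.8,  44.7]))
 rotbase all>18 ('c', array([613. , 257.3]), 'ang', 76, 'size', 93, 109)
 camtop ('c', array([617.6, 249. ]), 'ang', 18, 'size', 70, 42)
 camfoot ('c', array([627.4, 229.9]), 'ang', 9, 'size', 63, 20)
 trans ('c', array([631.6, -94.5]), 'ang', 12, 'size', 83, 83)
 gtop ('c', array([628.7, -87.3]), 'ang', 0, 'size', 34, 51)
 gfoot ('c', array([626.7, -89.1]), 'ang', 22, 'size', 59, 47)
 jack ('c', array([ 465.6, -299. ]), 'ang', 7, 'size', 99, 99)
 lfoot ('circ', array([ 457.3, -300.4,   27.3]))
 ltop ('c', array([ 457.7, -300.5]), 'ang', 33, 'size', 14, 48)
 base ('c', array([449.7,  25.7]), 'ang', 70, 'size', 93, 93)
 post ('circ', array([ 486.8, -119.9,   17.3])) ('c', array([ 484.4, -120.7]), 'ang', 7, 'size', 22, 35)
```

```bash
cat >> h.py <<'E'
def plan(x,y,z,phi):
    s=get_state();Rm=R.from_quat(s["eef_rot"]).as_matrix()
    cur=np.degrees(np.arctan2(Rm[1,1],Rm[0,1])); yaw=(cur-phi+90)%180-90
    a=np.radians(cur-yaw); ty=np.array([np.cos(a),np.sin(a),0]); tz=np.array([np.sin(a),-np.cos(a),0])
    d=np.array([x,y,z])-s["ee_pos"]
    print("t",round(s["time"],1),"pos",s["ee_pos"].round(1),"phi",cur.round(1),"F",s["contact_force"].round(1),"gap",round(s["finger_gap"],3),"tilt",Rm[2,0].round(4))
    print("yaw",round(yaw,1),"then dx dy dz (mm)",round(-d[2],1),round(d@ty,1),round(d@tz,1))
E
python3 - <<'E'
from h import *
for n in("scene","top"):
    W=np.load(n+"0.npy")
    for z in(107,109): print(n,"camtop",z,rect(band(W,(605,235),70,z,118)))
    for z in(125,128): print(n,"gtop",z,rect(band(W,(618,-97),60,z,138)))
plan(622,251,180,107)
E
```

```text
scene camtop 107 ('c', array([624.2, 252.6]), 'ang', 16, 'size', 56, 41)
scene camtop 109 ('c', array([627.2, 253.4]), 'ang', 18, 'size', 50, 40)
scene gtop 125 ('c', array([635.1, -85.7]), 'ang', 15, 'size', 36, 50)
scene gtop 128 ('c', array([633.6, -87.1]), 'ang', 11, 'size', 36, 49)
top camtop 107 ('c', array([625.4, 251.4]), 'ang', 19, 'size', 53, 42)
top camtop 109 ('c', array([626.6, 251.5]), 'ang', 14, 'size', 50, 41)
top gtop 125 ('c', array([628.1, -87.3]), 'ang', 0, 'size', 32, 51)
top gtop 128 ('c', array([631.1, -87.8]), 'ang', 9, 'size', 31, 49)
t 0.1 pos [201.1 538.1 230.4] phi 69.5 F [ 0.2 -0.2 -0.9] gap 1.001 tilt -1.0
yaw -37.5 then dx dy dz (mm) 50.4 -397.6 318.6
```

Request:
send_rows(plan="1 0 0 0 -6.25;1 0 0 0 -6.25;1 0 0 0 -6.25;1 0 0 0 -6.25;1 0 0 0 -6.25;1 0 0 0 -6.25;1 0 -0.02 0.016 0;1 0 -0.028 0.023 0", grip_force=50)

```text
time: 0.77
ee_pos: [251.1, 504.4, 230.7]
eef_rot: [-0.106, 0.7, 0.106, 0.699]
contact_force: [-0.1, 0.3, 0.8]
finger_gap: 0.998
```

Request:
send_rows(plan="1 0 -0.03 0.024 0;1 0 -0.03 0.024 0;1 0 -0.03 0.024 0;1 0 -0.03 0.024 0;1 0 -0.03 0.024 0;1 0 -0.03 0.024 0;1 0 -0.03 0.024 0;1 0 -0.03 0.024 0")

```text
time: 1.43
ee_pos: [507.5, 329.2, 230.8]
eef_rot: [-0.105, 0.7, 0.104, 0.699]
contact_force: [0.3, 0.0, -0.2]
finger_gap: 1.001
```

```bash
python3 -c "
from h import *
plan(622,251,68,107)"
```

```text
t 1.4 pos [507.5 329.2 230.8] phi 107.0 F [ 0.3  0.  -0.2] gap 1.001 tilt -1.0
yaw -0.0 then dx dy dz (mm) 162.8 -108.3 86.6
```

Request:
send_rows(plan="1 0.01 -0.03 0.024 0;1 0.01 -0.03 0.024 0;1 0.01 -0.03 0.024 0;1 0.01 -0.0185 0.015 0;1 0.01 0 0 0;1 0.02 0 0 0;1 0 0 0 0;1 0 0 0 0")

```text
time: 2.1
ee_pos: [619.6, 252.5, 159.5]
eef_rot: [-0.105, 0.701, 0.105, 0.698]
contact_force: [0.5, 0.5, 0.3]
finger_gap: 0.999
```

```bash
python3 -c "
from h import *
plan(622,251,68,107)
im,w=cloud('scene');cv2.imwrite('pics/s1.png',cv2.resize(im[250:450,360:600],(720,600)))"
```

```text
t 2.1 pos [619.6 252.5 159.5] phi 107.0 F [0.5 0.5 0.3] gap 0.999 tilt -1.0
yaw 0.0 then dx dy dz (mm) 91.5 -2.2 1.8
```

View pics/s1.png

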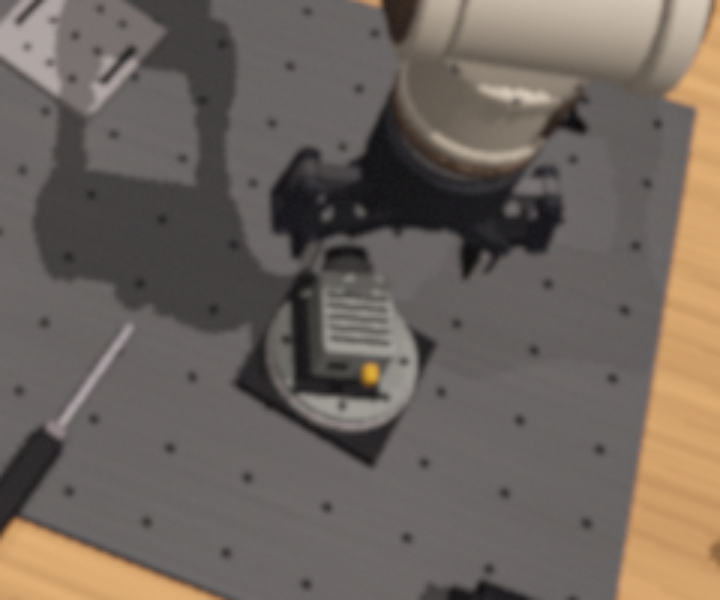

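The view shows the open jaws (fingers near (300,240) and (480,260)) above and astride the grey box at (355,320), with the jaw axis square to it. I'll descend and grip.

Request:
send_rows(plan="1 0.015 -0.002 0.002 0;1 0.018 0 0 0;1 0.018 0 0 0;1 0.018 0 0 0;1 0.012 0 0 0;1 0.008 0 0 0;1 0 0 0 0;1 0 0 0 0")

```text
time: 2.82
ee_pos: [624.1, 251.2, 72.6]
eef_rot: [-0.105, 0.699, 0.105, 0.699]
contact_force: [-0.9, -0.4, 0.9]
finger_gap: 0.999
```

Request:
send_rows(plan="-1 0 0 0 0;-1 0 0 0 0;-1 0 0 0 0;-1 0 0 0 0;-1 0 0 0 0;-1 0 0 0 0;-1 0 0 0 0;-1 0 0 0 0")

```text
time: 3.48
ee_pos: [624.7, 251.3, 73.4]
eef_rot: [-0.104, 0.699, 0.105, 0.7]
contact_force: [0.4, 1.3, 5.5]
finger_gap: 0.486
```

Request:
send_rows(plan="-1 0 0 0 0;-1 0 0 0 0;-1 -0.005 0 0 0;-1 -0.01 0 0 0;-1 -0.02 0 0 0;-1 -0.025 0 0 0;-1 -0.025 0 0 0;-1 -0.02 0 0 0")

```text
time: 4.15
ee_pos: [623.7, 250.9, 179.0]
eef_rot: [-0.105, 0.699, 0.104, 0.699]
contact_force: [1.5, 0.0, -3.0]
finger_gap: 0.488
```

```bash
python3 -c "
from h import *
plan(450,26,170,107)
im,w=cloud('scene');cv2.imwrite('pics/s2.png',cv2.resize(im[200:450,340:600],(624,600)))"
```

```text
t 4.2 pos [623.7 250.9 179. ] phi 107.0 F [ 1.5  0.  -3. ] gap 0.488 tilt -1.0
yaw -0.0 then dx dy dz (mm) 9.0 -164.3 -231.9
```

View pics/s2.png

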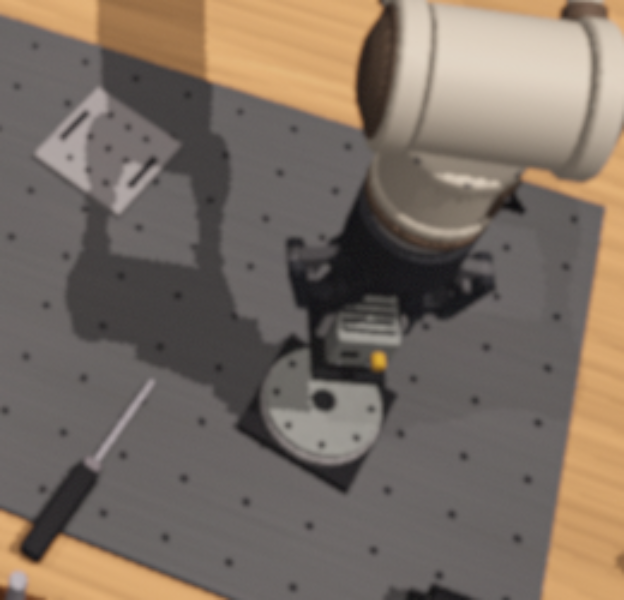

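The camera is held level (box at (370,320)) and clear of the turntable at (325,405). Taking it to the base plate.

Request:
send_rows(plan="-1 0 -0.01 -0.014 0;-1 0 -0.02 -0.028 0;-1 0 -0.02 -0.029 0;-1 0 -0.022 -0.031 0;-1 0 -0.022 -0.031 0;-1 0 -0.022 -0.031 0;-1 0 -0.022 -0.031 0;-1 0 -0.015 -0.021 0")

```text
time: 4.87
ee_pos: [459.1, 39.9, 175.9]
eef_rot: [-0.104, 0.7, 0.104, 0.698]
contact_force: [0.3, -1.0, -2.5]
finger_gap: 0.48
```

Request:
send_rows(plan="-1 0.01 -0.01 -0.014 0;-1 0.02 0 0 0;-1 0.02 0 0 0;-1 0.02 0 0 0;-1 0.015 0 0 0;-1 0.01 0 0 0;-1 0 0 0 0;-1 0 0 0 0")

```text
time: 5.53
ee_pos: [451.1, 28.0, 81.9]
eef_rot: [-0.104, 0.7, 0.105, 0.699]
contact_force: [1.0, 0.4, -2.8]
finger_gap: 0.486
```

```bash
python3 -c "
from h import *
plan(452,26.5,54,107)"
```

```text
t 5.5 pos [451.1  28.   81.9] phi 107.0 F [ 1.   0.4 -2.8] gap 0.486 tilt -1.0
yaw 0.0 then dx dy dz (mm) 27.9 -1.7 0.4
```

Request:
send_rows(plan="-1 0.008 -0.0015 0 0;-1 0.006 0 0 0;-1 0.005 0 0 0;-1 0.003 0 0 0;-1 0.002 0 0 0;-1 0.002 0 0 0;-1 0 0 0 0;-1 0 0 0 0")

```text
time: 6.2
ee_pos: [452.1, 26.5, 56.3]
eef_rot: [-0.105, 0.699, 0.105, 0.699]
contact_force: [0.2, 0.6, -4.2]
finger_gap: 0.486
```

Request:
send_rows(plan="-1 0.001 0 0 0;-1 0.0005 0 0 0;-1 0 0 0 0")

```text
time: 6.45
ee_pos: [452.1, 26.5, 54.8]
eef_rot: [-0.105, 0.699, 0.105, 0.699]
contact_force: [-0.1, 0.3, -3.1]
finger_gap: 0.489
```

Still carrying the weight. Lower until contact.

Request:
send_rows(plan="-1 0.001 0 0 0;-1 0 0 0 0;-1 0 0 0 0")

```text
time: 6.7
ee_pos: [452.0, 26.5, 53.8]
eef_rot: [-0.105, 0.699, 0.105, 0.699]
contact_force: [0.3, -0.3, -2.9]
finger_gap: 0.484
```

Request:
send_rows(plan="-1 0.001 0 0 0;-1 0 0 0 0;-1 0 0 0 0")

```text
time: 6.95
ee_pos: [452.2, 26.5, 53.4]
eef_rot: [-0.105, 0.699, 0.105, 0.699]
contact_force: [-3.3, 0.3, 5.9]
finger_gap: 0.485
```

Request:
send_rows(plan="0.1 0 0 0 0;0.3 0 0 0 0;0.6 0 0 0 0;1 0 0 0 0;1 0 0 0 0;1 0 0 0 0;1 0 0 0 0;1 0 0 0 0")

```text
time: 7.62
ee_pos: [452.1, 26.5, 52.8]
eef_rot: [-0.104, 0.699, 0.105, 0.699]
contact_force: [0.5, 0.1, -0.7]
finger_gap: 0.999
```

Request:
send_rows(plan="1 -0.008 0 0 0;1 -0.015 0 0 0;1 -0.02 0 0 0;1 -0.02 0 0 0;1 -0.025 0 0 0;1 -0.025 0 0 0;1 -0.01 0 0 0;1 0 0 0 0")

```text
time: 8.28
ee_pos: [454.1, 26.1, 179.0]
eef_rot: [-0.105, 0.697, 0.104, 0.701]
contact_force: [-0.1, -0.4, -0.7]
finger_gap: 1.0
```

```bash
python3 -c "
from h import *
plan(627,-88.5,170,109)
W=cloud('scene')[1]
print(rect(band(W,(450,26),70,88,100)))"
```

```text
t 8.3 pos [454.1  26.1 179. ] phi 107.0 F [-0.1 -0.4 -0.7] gap 1.0 tilt -1.0
yaw -2.0 then dx dy dz (mm) 9.0 -164.6 126.2
('c', array([456.1,  28.6]), 'ang', 17, 'size', 50, 41)
```

Request:
send_rows(plan="1 0 0 0 -2;1 0.002 -0.025 0.019 0;1 0.002 -0.029 0.022 0;1 0.002 -0.029 0.022 0;1 0.002 -0.029 0.022 0;1 0 -0.029 0.022 0;1 0 -0.024 0.019 0;1 0 0 0 0")

```text
time: 9.0
ee_pos: [626.8, -91.7, 164.0]
eef_rot: [-0.116, 0.698, 0.116, 0.697]
contact_force: [0.1, 0.0, -0.7]
finger_gap: 0.998
```

```bash
python3 -c "
from h import *
plan(627,-88.5,89,109)
im,w=cloud('scene');cv2.imwrite('pics/s3.png',cv2.resize(im[200:400,200:440],(720,600)))"
```

```text
t 9.0 pos [626.8 -91.7 164. ] phi 108.8 F [ 0.1  0.  -0.7] gap 0.998 tilt -1.0
yaw -0.2 then dx dy dz (mm) 75.0 2.9 1.2
```

View pics/s3.png

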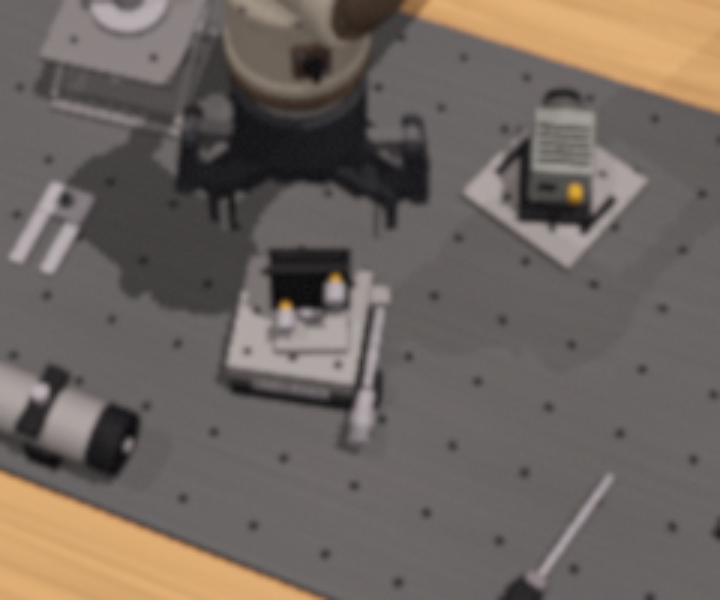

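The camera stands upright on the base plate at (565,170). The jaws are aligned above the grating at (310,280).

Request:
send_rows(plan="1 0.01 0.003 0.001 0;1 0.015 0 0 0;1 0.015 0 0 0;1 0.015 0 0 0;1 0.012 0 0 0;1 0.008 0 0 0;1 0 0 0 0;1 0 0 0 0")

```text
time: 9.72
ee_pos: [624.3, -84.9, 92.4]
eef_rot: [-0.117, 0.698, 0.117, 0.697]
contact_force: [0.1, 0.2, 0.5]
finger_gap: 0.996
```

Request:
send_rows(plan="-1 0 0 0 0;-1 0 0 0 0;-1 0 0 0 0;-1 0 0 0 0;-1 0 0 0 0;-1 0 0 0 0;-1 0 0 0 0;-1 0 0 0 0")

```text
time: 10.38
ee_pos: [626.0, -86.0, 94.4]
eef_rot: [-0.117, 0.697, 0.116, 0.698]
contact_force: [0.2, -1.3, 4.7]
finger_gap: 0.603
```

Request:
send_rows(plan="-1 0 0 0 0;-1 0 0 0 0;-1 -0.005 0 0 0;-1 -0.01 0 0 0;-1 -0.02 0 0 0;-1 -0.025 0 0 0;-1 -0.025 0 0 0;-1 -0.02 0 0 0")

```text
time: 11.05
ee_pos: [624.9, -85.1, 199.8]
eef_rot: [-0.117, 0.697, 0.117, 0.698]
contact_force: [0.1, 0.2, -2.6]
finger_gap: 0.603
```

```bash
python3 -c "
from h import *
plan(621,258,180,109)
im,w=cloud('top');cv2.imwrite('pics/s4.png',cv2.resize(im[120:250,240:400],(640,520)))"
```

```text
t 11.1 pos [624.9 -85.1 199.8] phi 109.0 F [ 0.1  0.2 -2.6] gap 0.603 tilt -1.0
yaw 0.0 then dx dy dz (mm) 19.8 325.7 108.1
```

View pics/s4.png

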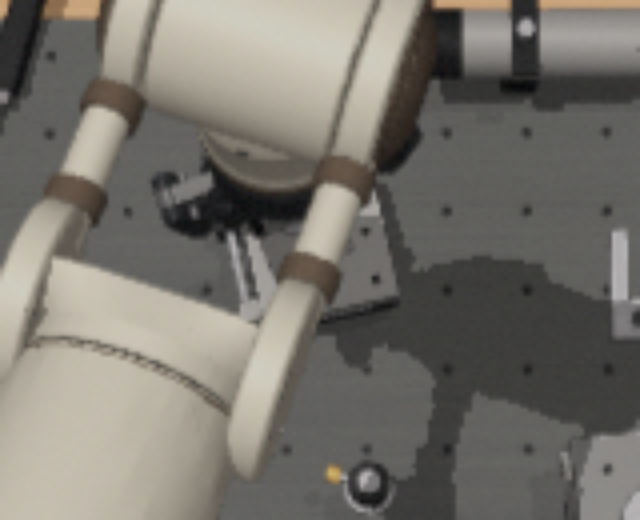

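The top view is mostly blocked by the arm. Gap 0.603 (about 51 mm) and the 2.6 N load say the grating is held.

Request:
send_rows(plan="-1 0 0.018 0.006 0;-1 0 0.032 0.0105 0;-1 0 0.037 0.012 0;-1 0 0.037 0.012 0;-1 0 0.037 0.0125 0;-1 0 0.037 0.0125 0;-1 0 0.037 0.0125 0;-1 0 0.037 0.012 0")

```text
time: 11.77
ee_pos: [620.4, 203.1, 196.8]
eef_rot: [-0.117, 0.698, 0.117, 0.697]
contact_force: [0.3, -0.5, -1.6]
finger_gap: 0.603
```

Request:
send_rows(plan="-1 0.01 0.032 0.011 0;-1 0.015 0.018 0.006 0;-1 0.02 0.003 0.001 0;-1 0.02 0 0 0;-1 0.01 0 0 0;-1 0.005 0 0 0;-1 0 0 0 0;-1 0 0 0 0")

```text
time: 12.43
ee_pos: [621.6, 256.8, 118.5]
eef_rot: [-0.116, 0.697, 0.117, 0.698]
contact_force: [-0.2, 0.1, -1.2]
finger_gap: 0.601
```

```bash
python3 -c "
from h import *
plan(621,258,81,109)
im,W=cloud('scene')
for z in (112,118): print(rect(band(W,(621,258),70,z,160)))
cv2.imwrite('pics/s5.png',cv2.resize(im[250:450,360:600],(720,600)))"
```

```text
t 12.4 pos [621.6 256.8 118.5] phi 109.0 F [-0.2  0.1 -1.2] gap 0.601 tilt -1.0
yaw -0.0 then dx dy dz (mm) 37.5 1.3 -0.2
('c', array([632.3, 260.7]), 'ang', 21, 'size', 33, 76)
('c', array([631.3, 259.9]), 'ang', 16, 'size', 33, 76)
```

View pics/s5.png

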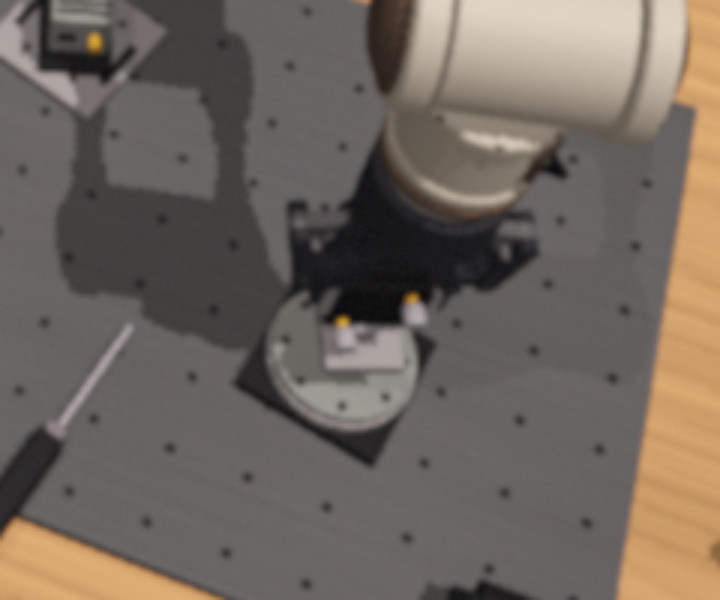

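The grating hangs level over the turntable, with the front of its foot at (360,350). Lowering.

Request:
send_rows(plan="-1 0.008 0.001 0 0;-1 0.008 0 0 0;-1 0.007 0 0 0;-1 0.005 0 0 0;-1 0.004 0 0 0;-1 0.002 0 0 0;-1 0 0 0 0;-1 0 0 0 0")

```text
time: 13.15
ee_pos: [621.0, 258.1, 83.8]
eef_rot: [-0.117, 0.697, 0.117, 0.697]
contact_force: [-0.1, -0.6, -2.3]
finger_gap: 0.598
```

Request:
send_rows(plan="-1 0.001 0 0 0;-1 0 0 0 0;-1 0.001 0 0 0;-1 0 0 0 0;-1 0 0 0 0")

```text
time: 13.57
ee_pos: [620.9, 258.1, 81.8]
eef_rot: [-0.117, 0.697, 0.117, 0.697]
contact_force: [0.0, -0.1, -1.3]
finger_gap: 0.599
```

Request:
send_rows(plan="-1 0.001 0 0 0;-1 0 0 0 0;-1 0.0005 0 0 0;-1 0 0 0 0;-1 0 0 0 0")

```text
time: 13.98
ee_pos: [620.8, 258.1, 80.2]
eef_rot: [-0.117, 0.697, 0.117, 0.697]
contact_force: [-0.0, -0.4, -2.2]
finger_gap: 0.603
```

Request:
send_rows(plan="-1 0.0005 0 0 0;-1 0 0 0 0;-1 0 0 0 0")

```text
time: 14.23
ee_pos: [620.8, 258.0, 79.8]
eef_rot: [-0.117, 0.697, 0.117, 0.697]
contact_force: [0.1, -0.9, -2.0]
finger_gap: 0.605
```

Request:
send_rows(plan="-1 0.0005 0 0 0;-1 0 0 0 0;-1 0 0 0 0")

```text
time: 14.48
ee_pos: [621.0, 258.1, 79.5]
eef_rot: [-0.117, 0.697, 0.117, 0.697]
contact_force: [-0.5, -0.2, 0.0]
finger_gap: 0.603
```

Request:
send_rows(plan="-1 0.0005 0 0 0;0.2 0 0 0 0;0.4 0 0 0 0;0.7 0 0 0 0;1 0 0 0 0;1 0 0 0 0;1 0 0 0 0;1 0 0 0 0")

```text
time: 15.15
ee_pos: [620.9, 258.1, 78.7]
eef_rot: [-0.117, 0.697, 0.117, 0.697]
contact_force: [-0.8, -0.1, 0.4]
finger_gap: 1.002
```

Request:
send_rows(plan="1 -0.008 0 0 0;1 -0.015 0 0 0;1 -0.02 0 0 0;1 -0.025 0 0 0;1 -0.03 0 0 0;1 -0.03 0 0 0;1 -0.01 0 0 0;1 0 0 0 0")

```text
time: 15.82
ee_pos: [623.3, 258.7, 222.9]
eef_rot: [-0.117, 0.694, 0.117, 0.701]
contact_force: [0.1, 0.1, -0.1]
finger_gap: 1.001
```

```bash
python3 -c "
from h import *
plan(458.5,-299.4,220,109)
im,W=cloud('scene')
print(rect(band(W,(621,258),70,47,57)),rect(band(W,(621,258),70,107,125)))
cv2.imwrite('pics/s6.png',cv2.resize(im[280:420,400:560],(640,560)))"
```

```text
t 15.8 pos [623.3 258.7 222.9] phi 109.0 F [ 0.1  0.1 -0.1] gap 1.001 tilt -1.0
yaw 0.0 then dx dy dz (mm) 2.9 -474.0 -337.5
('c', array([622.9, 259.1]), 'ang', 21, 'size', 59, 48) ('c', array([627.4, 260.1]), 'ang', 10, 'size', 36, 52)
```

View pics/s6.png

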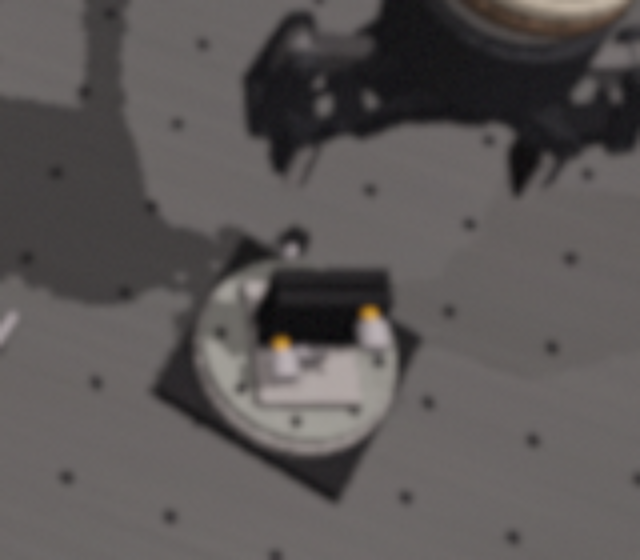

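The grating stands upright on the turntable. Its foot fits at (622.9,259.1) at 59x48 mm, about 2 mm from the stage centre. Next, over to the lens.

Request:
send_rows(plan="1 0 -0.02 -0.014 0;1 0 -0.03 -0.0215 0;1 0 -0.032 -0.023 0;1 0 -0.032 -0.023 0;1 0 -0.032 -0.023 0;1 0 -0.032 -0.023 0;1 0 -0.032 -0.023 0;1 0 -0.032 -0.023 0")

```text
time: 16.53
ee_pos: [533.4, -28.4, 214.4]
eef_rot: [-0.116, 0.699, 0.117, 0.696]
contact_force: [0.2, 0.7, 0.5]
finger_gap: 0.997
```

Request:
send_rows(plan="1 0 -0.032 -0.023 0;1 0 -0.032 -0.023 0;1 0 -0.032 -0.023 0;1 0 -0.032 -0.023 0;1 0 -0.032 -0.023 0;1 0 -0.032 -0.023 0;1 0 -0.026 -0.018 0;1 0 -0.014 -0.01 0")

```text
time: 17.2
ee_pos: [451.8, -303.1, 214.4]
eef_rot: [-0.115, 0.699, 0.116, 0.697]
contact_force: [-0.2, 0.8, -0.6]
finger_gap: 1.002
```

Request:
send_rows(plan="1 0 0 0 7;1 0 0 0 7;1 0 0 0 7;1 0 0 0 7;1 0 0 0 7;1 0 0 0 7;1 0 0 0 7;1 0 0 0 7")

```text
time: 17.87
ee_pos: [453.1, -299.6, 214.3]
eef_rot: [0.227, 0.671, -0.226, 0.668]
contact_force: [-0.3, 0.5, -0.5]
finger_gap: 1.003
```

Request:
send_rows(plan="1 0 0 0 7;1 0 0 0 7;1 0 0 0 7;1 0 0 0 0;1 0 0 0 0")

```text
time: 18.28
ee_pos: [453.4, -299.9, 215.0]
eef_rot: [0.342, 0.62, -0.341, 0.618]
contact_force: [0.1, -1.0, -0.3]
finger_gap: 1.003
```

```bash
python3 -c "
from h import *
plan(458.5,-299.4,118,32)
im,W=cloud('top')
print('rot foot',rect(band(W,(621,258),60,47,57)),'turntable',circ(band(W,(621,258),60,37,46),45))
im,W=cloud('scene')
print('lens',circ(band(W,(460,-300),50,88,97),28),rect(band(W,(460,-300),60,138,165)))
cv2.imwrite('pics/s7.png',cv2.resize(im[140:300,160:340],(720,640))[:600])"
```

```text
t 18.3 pos [ 453.4 -299.9  215. ] phi 32.2 F [ 0.1 -1.  -0.3] gap 1.003 tilt -1.0
yaw 0.2 then dx dy dz (mm) 97.0 4.6 2.3
rot foot ('c', array([619.8, 257.1]), 'ang', 22, 'size', 57, 48) turntable ('circ', array([619.1, 257.3,  45.2]))
lens ('circ', array([ 459.6, -298.7,   27.5])) ('c', array([ 458.8, -299.7]), 'ang', 34, 'size', 17, 47)
```

View pics/s7.png

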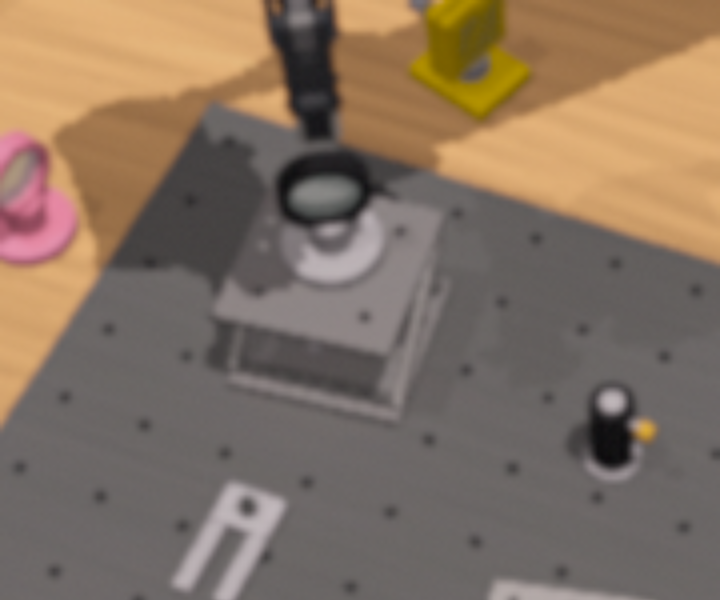

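The jaws are in line with the lens cell at (325,190), thin axis between the fingers. Top-camera check of the grating: foot (619.8,257.1) against turntable (619.1,257.3), so centred.

Request:
send_rows(plan="1 0.005 0.0045 0.0025 0;1 0.015 0 0 0;1 0.018 0 0 0;1 0.018 0 0 0;1 0.018 0 0 0;1 0.012 0 0 0;1 0.007 0 0 0;1 0 0 0 0")

```text
time: 19.05
ee_pos: [458.6, -299.5, 121.9]
eef_rot: [0.343, 0.62, -0.342, 0.617]
contact_force: [0.4, 0.4, 0.4]
finger_gap: 1.004
```

```bash
python3 -c "
from h import *
plan(458.5,-299.4,121,32.5)"
```

```text
t 19.1 pos [ 458.6 -299.5  121.9] phi 32.0 F [0.4 0.4 0.4] gap 1.004 tilt -1.0
yaw -0.5 then dx dy dz (mm) 0.9 -0.0 -0.1
```

Request:
send_rows(plan="-1 0 0 0 0;-1 0 0 0 0;-1 0 0 0 0;-1 0 0 0 0;-1 0 0 0 0;-1 0 0 0 0;-1 0 0 0 0;-1 0 0 0 0")

```text
time: 19.72
ee_pos: [459.3, -300.4, 123.9]
eef_rot: [0.343, 0.618, -0.343, 0.618]
contact_force: [-0.9, -0.4, 0.5]
finger_gap: 0.155
```

Request:
send_rows(plan="-1 0 0 0 0;-1 0 0 0 0;-1 0 0 0 0;-1 0 0 0 0;-1 0 0 0 0;-1 0 0 0 0")

```text
time: 20.22
ee_pos: [459.3, -300.4, 123.9]
eef_rot: [0.343, 0.618, -0.343, 0.618]
contact_force: [-1.3, 0.0, 1.7]
finger_gap: 0.16
```

Request:
send_rows(plan="-1 -0.003 0 0 0;-1 -0.007 0 0 0;-1 -0.01 0 0 0;-1 -0.015 0 0 0;-1 -0.015 0 0 0;-1 -0.01 0 0 0;-1 0 0 0 0;-1 0 0 0 0")

```text
time: 20.88
ee_pos: [459.7, -300.7, 184.6]
eef_rot: [0.343, 0.618, -0.343, 0.619]
contact_force: [0.3, -0.1, -2.6]
finger_gap: 0.155
```

```bash
python3 -c "
from h import *
plan(632,-93.7,170,32)
im,W=cloud('scene')
print('lens foot',circ(band(W,(460,-300),50,146,157),28))
cv2.imwrite('pics/s8.png',cv2.resize(im[140:300,160:340],(720,640))[:600])"
```

```text
t 20.9 pos [ 459.7 -300.7  184.6] phi 32.0 F [ 0.3 -0.1 -2.6] gap 0.155 tilt -1.0
yaw 0.0 then dx dy dz (mm) 14.6 255.8 -84.2
lens foot ('circ', array([ 461.4, -297.3,   27.7]))
```

View pics/s8.png

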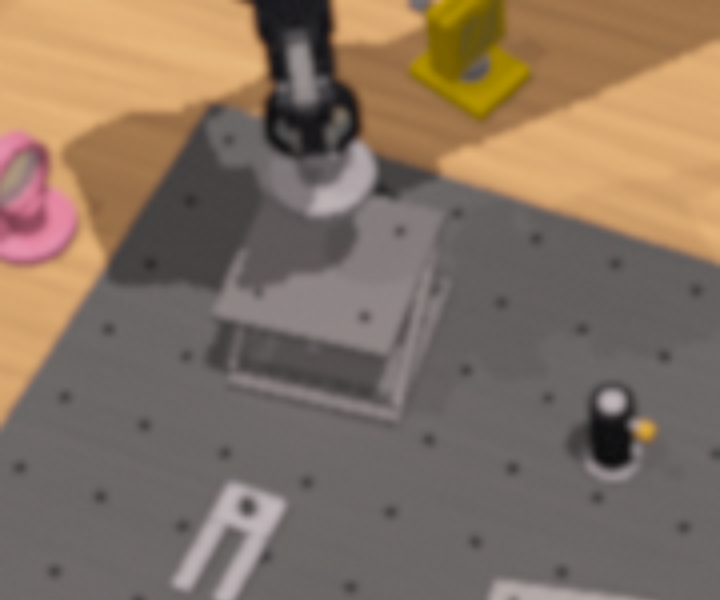

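The lens is held level above the jack (foot at (320,180)). Carrying it to the translation stage.

Request:
send_rows(plan="-1 0 0.018 -0.006 0;-1 0 0.03 -0.01 0;-1 0 0.036 -0.012 0;-1 0 0.036 -0.012 0;-1 0 0.036 -0.012 0;-1 0 0.036 -0.012 0;-1 0 0.034 -0.011 0;-1 0 0.02 -0.007 0")

```text
time: 21.6
ee_pos: [625.5, -96.9, 182.2]
eef_rot: [0.342, 0.62, -0.342, 0.618]
contact_force: [0.1, -0.3, -2.8]
finger_gap: 0.161
```

Request:
send_rows(plan="-1 0.01 0.008 -0.002 0;-1 0.015 0 0 0;-1 0.015 0 0 0;-1 0.01 0 0 0;-1 0.005 0 0 0;-1 0 0 0 0;-1 0 0 0 0")

```text
time: 22.18
ee_pos: [629.9, -95.0, 128.6]
eef_rot: [0.343, 0.619, -0.343, 0.618]
contact_force: [0.2, -0.1, -1.2]
finger_gap: 0.156
```

```bash
python3 -c "
from h import *
plan(631.5,-95,100,32)
for n in ('scene','top'):
  im,W=cloud(n)
  print('lens foot',circ(band(W,(632,-95),50,88,105),28),'stage',rect(band(W,(632,-94),60,52,62)))"
```

```text
t 22.2 pos [629.9 -95.  128.6] phi 32.0 F [ 0.2 -0.1 -1.2] gap 0.156 tilt -1.0
yaw -0.0 then dx dy dz (mm) 28.6 1.3 0.8
lens foot ('circ', array([631.3, -92.4,  27.4])) stage ('c', array([633.8, -92.8]), 'ang', 14, 'size', 82, 83)
lens foot ('circ', array([621.7, -82.5,  15. ])) stage ('c', array([619.4, -91.4]), 'ang', 78, 'size', 104, 60)
```

Request:
send_rows(plan="-1 0.006 0.0013 0.0008 0;-1 0.006 0 0 0;-1 0.006 0 0 0;-1 0.005 0 0 0;-1 0.003 0 0 0;-1 0.001 0 0 0;-1 0 0 0 0;-1 0 0 0 0")

```text
time: 22.95
ee_pos: [631.8, -94.6, 101.9]
eef_rot: [0.343, 0.618, -0.343, 0.619]
contact_force: [0.6, -1.1, -1.7]
finger_gap: 0.157
```

Request:
send_rows(plan="-1 0.0005 0 0 0;-1 0 0 0 0;-1 0.0005 0 0 0;-1 0 0 0 0;-1 0 0 0 0")

```text
time: 23.37
ee_pos: [631.7, -94.6, 100.9]
eef_rot: [0.343, 0.618, -0.343, 0.618]
contact_force: [-0.4, 0.2, -3.1]
finger_gap: 0.157
```

Request:
send_rows(plan="-1 0.0005 0 0 0;-1 0 0 0 0;-1 0 0 0 0")

```text
time: 23.62
ee_pos: [631.7, -94.6, 100.3]
eef_rot: [0.343, 0.618, -0.343, 0.618]
contact_force: [0.6, 0.1, -2.2]
finger_gap: 0.159
```

Request:
send_rows(plan="-1 0.0005 0 0 0;-1 0 0 0 0;-1 0.0005 0 0 0;-1 0 0 0 0;-1 0 0 0 0")

```text
time: 24.03
ee_pos: [631.7, -94.6, 99.2]
eef_rot: [0.343, 0.618, -0.343, 0.618]
contact_force: [-0.7, -0.8, -2.4]
finger_gap: 0.154
```

Request:
send_rows(plan="-1 0.0005 0 0 0;-1 0 0 0 0;-1 0 0 0 0")

```text
time: 24.28
ee_pos: [631.8, -94.6, 98.9]
eef_rot: [0.343, 0.618, -0.343, 0.619]
contact_force: [-0.3, 0.6, -0.9]
finger_gap: 0.159
```

Request:
send_rows(plan="-1 0.0004 0 0 0;-1 0 0 0 0;-1 0 0 0 0")

```text
time: 24.53
ee_pos: [631.9, -94.6, 98.9]
eef_rot: [0.343, 0.618, -0.343, 0.619]
contact_force: [-1.1, 0.1, 2.7]
finger_gap: 0.157
```

Request:
send_rows(plan="-0.6 0 0 0 0;-0.4 0 0 0 0;0 0 0 0 0;0.5 0 0 0 0;1 0 0 0 0;1 0 0 0 0;1 0 0 0 0;1 0 0 0 0")

```text
time: 25.2
ee_pos: [631.7, -94.6, 98.4]
eef_rot: [0.343, 0.618, -0.343, 0.618]
contact_force: [0.5, 0.2, -0.4]
finger_gap: 0.997
```

Request:
send_rows(plan="1 0 0 0 0;1 -0.01 0 0 0;1 -0.015 0 0 0;1 -0.02 0 0 0;1 -0.025 0 0 0;1 -0.025 0 0 0;1 -0.015 0 0 0;1 0 0 0 0")

```text
time: 25.87
ee_pos: [634.2, -95.4, 214.3]
eef_rot: [0.343, 0.615, -0.342, 0.622]
contact_force: [1.5, 0.2, 0.3]
finger_gap: 1.002
```

```bash
python3 -c "
from h import *
plan(454,26.5,170,107)
im,W=cloud('scene')
print('lens foot',circ(band(W,(632,-95),50,63,72),28),'stage',rect(band(W,(632,-94),60,52,61)))
print('cam',rect(band(W,(450,26),70,88,100)))"
```

```text
t 25.9 pos [634.2 -95.4 214.3] phi 32.0 F [1.5 0.2 0.3] gap 1.002 tilt -1.0
yaw -75.0 then dx dy dz (mm) 44.3 169.2 -136.7
lens foot ('circ', array([634.5, -91.2,  26.8])) stage ('c', array([633.4, -92.8]), 'ang', 13, 'size', 83, 83)
cam ('c', array([455.5,  28.4]), 'ang', 16, 'size', 51, 41)
```

Request:
send_rows(plan="1 0 0 0 -6.8;1 0 0 0 -6.8;1 0 0 0 -6.8;1 0 0 0 -6.8;1 0 0 0 -6.8;1 0 0 0 -6.8;1 0 0 0 -6.8;1 0 0 0 -6.8")

```text
time: 26.58
ee_pos: [630.7, -94.2, 206.2]
eef_rot: [0.021, 0.708, -0.02, 0.706]
contact_force: [-0.3, 0.8, 0.2]
finger_gap: 1.004
```

Request:
send_rows(plan="1 0 0 0 -6.8;1 0 0 0 -6.8;1 0 0 0 -6.8;1 0 0.02 -0.016 0;1 0 0.03 -0.024 0;1 0 0.03 -0.024 0;1 0 0.03 -0.024 0;1 0 0.03 -0.024 0")

```text
time: 27.25
ee_pos: [481.4, 8.1, 206.3]
eef_rot: [-0.103, 0.701, 0.104, 0.698]
contact_force: [-0.8, 0.5, 0.6]
finger_gap: 0.998
```

Request:
send_rows(plan="1 0.015 0.02 -0.017 0;1 0.02 0.009 -0.008 0;1 0.02 0 0 0;1 0.015 0 0 0;1 0.005 0 0 0;1 0 0 0 0;1 0 0 0 0")

```text
time: 27.83
ee_pos: [451.6, 27.6, 133.2]
eef_rot: [-0.103, 0.7, 0.103, 0.699]
contact_force: [-0.2, -0.0, 1.2]
finger_gap: 1.005
```

```bash
python3 -c "
from h import *
plan(453.5,27,52,107)"
```

```text
t 27.8 pos [451.6  27.6 133.2] phi 106.8 F [-0.2 -0.   1.2] gap 1.005 tilt -1.0
yaw -0.2 then dx dy dz (mm) 81.2 -1.1 1.7
```

Request:
send_rows(plan="1 0.01 -0.001 0.0015 0;1 0.015 0 0 0;1 0.015 0 0 0;1 0.015 0 0 0;1 0.013 0 0 0;1 0.008 0 0 0;1 0.004 0 0 0;1 0 0 0 0")

```text
time: 28.5
ee_pos: [453.3, 27.1, 52.9]
eef_rot: [-0.103, 0.7, 0.103, 0.699]
contact_force: [-0.5, 0.2, 0.8]
finger_gap: 0.999
```

Request:
send_rows(plan="-1 0 0 0 0;-1 0 0 0 0;-1 0 0 0 0;-1 0 0 0 0;-1 0 0 0 0;-1 0 0 0 0;-1 0 0 0 0;-1 0 0 0 0")

```text
time: 29.17
ee_pos: [454.3, 27.0, 54.2]
eef_rot: [-0.103, 0.699, 0.103, 0.7]
contact_force: [-0.1, 0.2, 5.6]
finger_gap: 0.484
```

Request:
send_rows(plan="-1 0 0 0 0;-1 0 0 0 0;-1 -0.005 0 0 0;-1 -0.015 0 0 0;-1 -0.03 0 0 0;-1 -0.035 0 0 0;-1 -0.035 0 0 0;-1 -0.02 0 0 0")

```text
time: 29.83
ee_pos: [454.1, 27.0, 196.7]
eef_rot: [-0.104, 0.698, 0.103, 0.701]
contact_force: [0.5, -0.5, -2.4]
finger_gap: 0.482
```

```bash
python3 -c "
from h import *
plan(466.4,-298.3,190,107)
im,W=cloud('scene')
print('cam foot',rect(band(W,(454,27),60,158,175)))"
```

```text
t 29.8 pos [454.1  27.  196.7] phi 106.8 F [ 0.5 -0.5 -2.4] gap 0.482 tilt -1.0
yaw -0.2 then dx dy dz (mm) 6.7 -314.7 -83.4
cam foot ('c', array([465.1,  31. ]), 'ang', 16, 'size', 38, 51)
```

Request:
send_rows(plan="-1 0 -0.016 -0.004 0;-1 0 -0.03 -0.008 0;-1 0 -0.036 -0.009 0;-1 0 -0.038 -0.01 0;-1 0 -0.038 -0.01 0;-1 0 -0.038 -0.01 0;-1 0 -0.038 -0.01 0;-1 0 -0.036 -0.009 0")

```text
time: 30.55
ee_pos: [463.1, -253.0, 191.4]
eef_rot: [-0.102, 0.7, 0.104, 0.699]
contact_force: [0.7, 0.1, -3.0]
finger_gap: 0.485
```

Request:
send_rows(plan="-1 0 -0.03 -0.007 0;-1 0.01 -0.0155 -0.004 0;-1 0.015 0 0 0;-1 0.015 0 0 0;-1 0.01 0 0 0;-1 0 0 0 0;-1 0 0 0 0;-1 0 0 0 0")

```text
time: 31.22
ee_pos: [467.4, -298.3, 143.8]
eef_rot: [-0.104, 0.699, 0.103, 0.7]
contact_force: [0.1, 1.6, -3.3]
finger_gap: 0.484
```

```bash
python3 -c "
from h import *
plan(467.8,-298.5,116,107)
im,W=cloud('scene')
print('jack',rect(band(W,(466,-298),75,76,86)))
cv2.imwrite('pics/s9.png',cv2.resize(im[140:300,160:340],(720,640))[:600])"
```

```text
t 31.2 pos [ 467.4 -298.3  143.8] phi 106.8 F [ 0.1  1.6 -3.3] gap 0.484 tilt -1.0
yaw -0.2 then dx dy dz (mm) 27.8 -0.4 0.3
jack ('c', array([ 467.5, -297.6]), 'ang', 8, 'size', 99, 99)
```

View pics/s9.png

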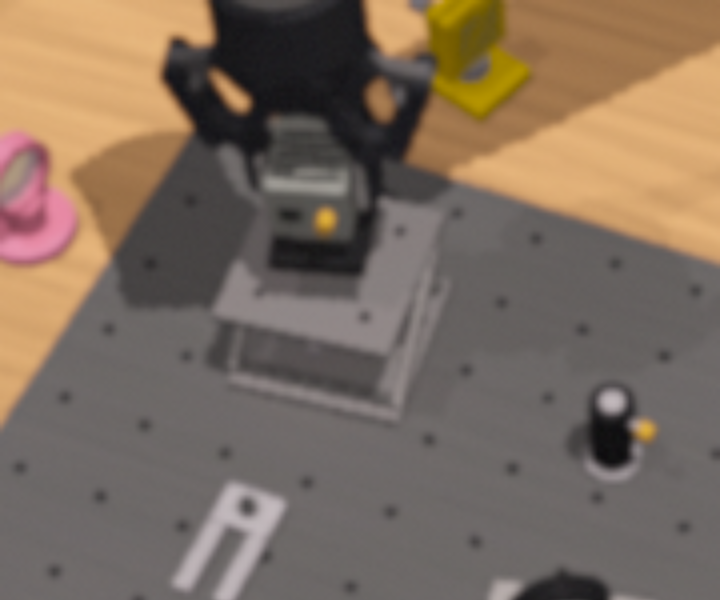

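The camera hangs level above the jack (box at (310,200), foot's near edge at (315,260)). Lowering.

Request:
send_rows(plan="-1 0.006 0 0 0;-1 0.006 0 0 0;-1 0.006 0 0 0;-1 0.005 0 0 0;-1 0.003 0 0 0;-1 0.001 0 0 0;-1 0 0 0 0;-1 0 0 0 0")

```text
time: 31.93
ee_pos: [467.2, -298.4, 116.5]
eef_rot: [-0.103, 0.699, 0.103, 0.7]
contact_force: [0.1, 0.7, -3.6]
finger_gap: 0.487
```

Request:
send_rows(plan="-1 0.0005 0 0 0;-1 0 0 0 0;-1 0.0005 0 0 0;-1 0 0 0 0;-1 0 0 0 0")

```text
time: 32.35
ee_pos: [467.1, -298.4, 115.5]
eef_rot: [-0.103, 0.699, 0.103, 0.7]
contact_force: [-0.6, -0.5, -3.6]
finger_gap: 0.485
```

Request:
send_rows(plan="-1 0.0005 0 0 0;-1 0 0 0 0;-1 0 0 0 0")

```text
time: 32.6
ee_pos: [467.1, -298.3, 114.8]
eef_rot: [-0.103, 0.7, 0.103, 0.699]
contact_force: [0.2, -0.0, -3.4]
finger_gap: 0.482
```

Request:
send_rows(plan="-1 0.0005 0 0 0;-1 0 0 0 0;-1 0 0 0 0")

```text
time: 32.85
ee_pos: [467.1, -298.3, 114.4]
eef_rot: [-0.103, 0.7, 0.103, 0.7]
contact_force: [0.3, 0.0, -4.7]
finger_gap: 0.487
```

Request:
send_rows(plan="-1 0.0004 0 0 0;-1 0 0 0 0;-1 0 0 0 0")

```text
time: 33.1
ee_pos: [467.1, -298.4, 114.3]
eef_rot: [-0.103, 0.7, 0.103, 0.7]
contact_force: [-2.5, 1.7, 0.2]
finger_gap: 0.485
```

Request:
send_rows(plan="-1 0.0004 0 0 0;-1 0 0 0 0;-1 0 0 0 0")

```text
time: 33.35
ee_pos: [467.1, -298.4, 114.3]
eef_rot: [-0.103, 0.7, 0.103, 0.699]
contact_force: [-3.7, 3.0, 5.7]
finger_gap: 0.485
```

Request:
send_rows(plan="0.1 0 0 0 0;0.3 0 0 0 0;0.6 0 0 0 0;1 0 0 0 0;1 0 0 0 0;1 0 0 0 0;1 0 0 0 0;1 0 0 0 0")

```text
time: 34.02
ee_pos: [467.1, -298.3, 113.6]
eef_rot: [-0.103, 0.7, 0.103, 0.7]
contact_force: [-0.4, 0.5, 0.2]
finger_gap: 1.004
```

Request:
send_rows(plan="1 -0.008 0 0 0;1 -0.015 0 0 0;1 -0.02 0 0 0;1 -0.025 0 0 0;1 -0.025 0 0 0;1 -0.025 0 0 0;1 -0.015 0 0 0;1 0 0 0 0")

```text
time: 34.68
ee_pos: [468.8, -300.0, 251.8]
eef_rot: [-0.106, 0.698, 0.101, 0.701]
contact_force: [0.4, -0.2, 0.8]
finger_gap: 0.998
```

Request:
send_rows(plan="1 0 0 -0.015 0;1 0 0 -0.025 0;1 0 0 -0.025 0;1 0 0 -0.025 0;1 0 0 -0.015 0;1 0 0 0 0;1 0 0 0 0;1 0 0 0 0")

```text
time: 35.35
ee_pos: [366.9, -328.3, 246.1]
eef_rot: [-0.103, 0.699, 0.104, 0.7]
contact_force: [0.6, -0.4, 0.6]
finger_gap: 1.002
```

```bash
python3 -c "
from h import *
plan(0,0,0,107)
for n in ('scene','top'):
  im,W=cloud(n);W0=np.load(n+'0.npy');print(n)
  print(' cam box',rect(band(W,(466,-298),60,147,160)),'foot',rect(band(W,(466,-298),60,87,95)),'jack',rect(band(W,(466,-298),75,76,86)))
  print(' lens foot',circ(band(W,(632,-95),50,63,72),28),'stage',rect(band(W,(632,-94),60,52,61)),'top z',np.percentile(W[np.hypot(W[...,0]-632,W[...,1]+94)<30][:,2],98))
  print(' grating foot',rect(band(W,(621,258),60,47,57)),'tt',circ(band(W,(621,258),60,37,46),45))
  print(' post',circ(band(W,(485,-120),35,60,78),12),circ(band(W0,(485,-120),35,60,78),12))
  cv2.imwrite(f'pics/f_{n}.png',im)"
```

```text
t 35.4 pos [ 366.9 -328.3  246.1] phi 106.8 F [ 0.6 -0.4  0.6] gap 1.002 tilt -1.0
yaw -0.2 then dx dy dz (mm) 246.1 421.2 -254.9
scene
 cam box ('c', array([ 468.7, -296.6]), 'ang', 17, 'size', 52, 41) foot ('c', array([ 468.3, -284.2]), 'ang', 69, 'size', 42, 72) jack ('c', array([ 467. , -297.7]), 'ang', 6, 'size', 99, 99)
 lens foot ('circ', array([633.3, -91.7,  27.1])) stage ('c', array([632.8, -93. ]), 'ang', 12, 'size', 84, 83) top z 133.67835128413185
 grating foot ('c', array([623.1, 259.3]), 'ang', 20, 'size', 58, 48) tt ('circ', array([621.4, 258.8,  45. ]))
 post ('circ', array([ 486.1, -118.1,   18.9])) ('circ', array([ 487.8, -117.3,   16.9]))
top
 cam box ('c', array([ 467., -298.]), 'ang', 17, 'size', 52, 41) foot ('c', array([ 449.6, -289.7]), 'ang', 58, 'size', 76, 41) jack ('c', array([ 465.7, -298.8]), 'ang', 6, 'size', 99, 99)
 lens foot ('circ', array([631.7, -93.5,  27.3])) stage ('c', array([631.7, -94.4]), 'ang', 12, 'size', 83, 83) top z 135.9580806277288
 grating foot ('c', array([621.8, 256.5]), 'ang', 19, 'size', 60, 48) tt ('circ', array([620.8, 257.2,  45.2]))
 post ('circ', array([ 486.9, -119.7,   17.1])) ('circ', array([ 486.8, -119.9,   17.3]))
```

View pics/f_scene.png

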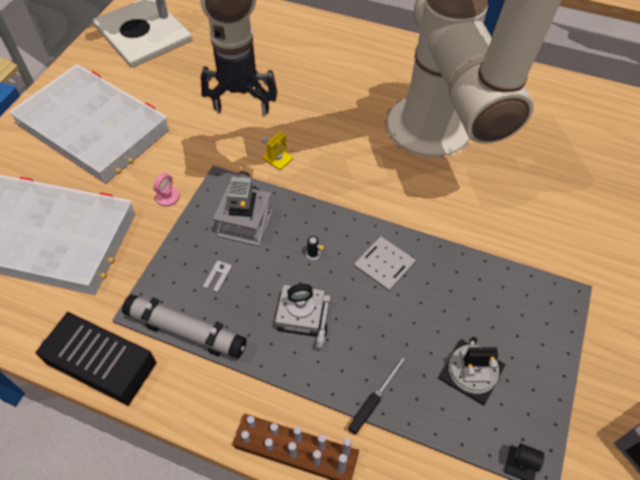

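View pics/f_top.png

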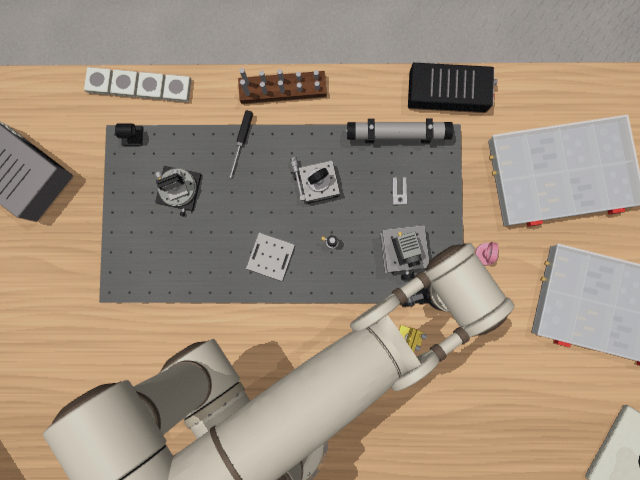

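Both views show the grating on the rotation stage (scene (473,365)), the lens on the translation stage (300,300) and the camera on the jack (240,205), all upright. The post holder, driver and fork are at the same pixels as at the start. The gripper is clear.

```bash
python3 -c "
from bench import job_done;print(job_done())"
```

```text
the job is handed in; nothing more can be done
None
```

All three optics are on their proper stages, and I handed the job in at about 35 s on the robot's clock. I parked the camera on the base plate, then moved the grating to the rotation stage, the lens to the translation stage, and the camera to the lab jack. Each optic was lowered until the force reading showed contact, then released.

The last checks with both cameras showed all three upright and near the middle of their platforms:

| Optic | Stage | Distance from centre |
|---|---|---|
| Grating | Rotation stage | about 1–2 mm |
| Lens | Translation stage | about 1–1.5 mm |
| Camera | Lab jack | about 2–3 mm |

- **Camera:** its foot was partly hidden, so the foot fits were unusable. The figure comes from fitting the box on top instead.
- **Bystanders:** the post holder measured within 2 mm of its starting position, which is about the measuring noise. I judged the ball driver and clamping fork unmoved by eye only.
- **Look-alikes:** I did not touch the yellow or pink ones. The arm partly covered them in the last top view.

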